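# Lock the test enclosure with the panel key

## Robot

A 6-joint arm with a two-finger parallel gripper is mounted at the origin on the work surface. World frame = base frame: x ahead of the robot, y to its left, z up, the work surface at z = 0. Lengths are in m, angles in rad, forces in N, time in s.
With the tool pointing down it reaches from about 0.275 to 0.75 m from the base axis. Payload 10.2 kg.
Tool frame: the origin (TCP) lies midway between the tips of the shut fingers; the grasp point (between the pads) lies 19 mm behind it (env.hold_point_z is the distance from the TCP to the grasp point, in m); x points along the fingers, z is the direction in which the jaws open and shut, and the axes are right-handed (so a half turn about x gives the same grasp; the last joint's range is limited). The gripper opens to 85 mm and grips with 20 to 120 N. Pads are 22 mm wide; open, the fingers measure 114 mm over their backs; the gripper's body (76 mm by 85 mm) begins 54 mm behind the grasp point. The pads swing forward as they close: fully open they stand 13 mm farther back than shut.
Start: joints at [-1.45, 0.313, 1.498, -0, 1.331, -0.223], TCP at [0.177, -0.494, 0.231] pointing down, gripper open.
Joint ranges: [-2.94, 2.94], [-0.97, 2.17], [0.19, 2.56], [-1.23, 4.37], [0.02, 3.11], [-2.88, 2.88]. Speed limits (rad/s): [2.39, 2.39, 3.01, 3.14, 3.14, 3.14].

## Interface

Orientations are given as a unit quaternion [x, y, z, w].
In Python, from bench import env, kinematics, monitor, eyes, job gives the robot as it stands. The module is installed in compiled form; this text tells all that it offers. Calls block until the motion is done:
- env.reach(position, orientation): joint-space move of the TCP to a pose.
- env.movel(position, velocity=0.15, frame=None, guard=None): straight line of the TCP; frame=None keeps the orientation; velocity is the mean speed in m/s. With guard (N) it stops when the force on the tool has changed by that much, and returns True; else False.
- env.set_joints(angles): joint-space move.
- env.release() and env.close_gripper(effort=None): open the fingers fully, or close them until they stop; effort is the grip in N (None keeps the last).
- env.hold(seconds).
- kinematics.ik(position, orientation): joint angles nearest the present ones, or None.
- monitor.sense(): the state.
- eyes.grab_frame(name): name is "side" or "top"; returns a dict with "frame" (480x640x3 uint8, red, green, blue), "mtx" (3x3 intrinsics, pixels), "view" (4x4, takes a point from world to camera coordinates). Camera axes: x right, y down, z forward; pixel columns grow to the right and rows downward; lengths in m; the calibration is good to about 2 mm. A picture is of the moment at which its call begins. There is no depth.
A pose or a line that the arm cannot do raises env.MotionError and nothing moves.
- job.hand_in(): hands the job in, once; it reports no verdict.
The state is a dict: "clock": time; "joints": joint angles; "qvel": joint speeds; "joint_efforts": joint torques, N m; "position": TCP position; "ee_rot": TCP orientation; "contact_force": force on the tool from outside, world axes, zero at the start; "ft_torque": the same for the moment, N m; "finger_gap": opening from 0.0 (shut) to 1.0 (fully open).
Only numpy, scipy, OpenCV 4.12 (cv2) and the standard library are available. Lean on these libraries where they do the work, as an engineer would, in place of code of your own. Each camera call takes 0.05 s, during which the arm holds its last target.

## Task

Take the T-handled panel key out of its black stand, put its blade into the lock on the grey enclosure and, pressing lightly, turn it gently back and forth until the blade finds the hidden slot and the key goes fully home. Then turn the key anticlockwise, seen from above, until its handle points straight at the keeper, so that the lock's tongue lies under it, and let go, leaving the key in the lock. Do not force the key, and leave the circuit board, the solder spool and the screwdriver alone.

Things in the scene. Friction and masses are not known exactly. Their poses are not given: they have to be found in the camera images.
- key: Loose steel T-handled panel key, about 120 g, upright in the stand. Origin: centre of the underside of its round flange (32 mm wide, 4 mm thick); z up along the shank, the flat of handle and blade along x. Works equally well turned by half a turn.
- key_handle (a point): Centre of the key's flat T handle, 32 mm above the key's origin: 40 mm along the key's x, 10 mm along its y (hold it across this, from above), 32 mm high; below it a 12 mm thick round neck, then the flange.
- key_tip (a point): Middle of the lower end of the key's flat blade, 28 mm below the key's origin. The blade is 20 mm along the key's x and 6 mm along its y, in the same plane as the handle.
- stand: Black plastic block 60 x 60 x 38 mm, fixed to the bench; origin at the centre of its underside. The key hangs in its round hole (24 mm wide, 33 mm deep), the flange resting on the block's top; lift it straight up to free it.
- enclosure: Grey box fixed to the bench, 180 (x) x 220 (y) x 57 mm high; origin at the centre of its underside. On it the lock: a square dark steel boss 50 x 50 mm, 34 mm high, 30 mm from the middle towards -y, with a low hood (22 mm high) fanning out 70 mm from its axis between +x and +y.
- keyway (a point): Centre of the lock's round mouth in the boss's top face, 91 mm above the bench; axes as the box's. The hole is 22.8 mm wide, chamfered 3 mm; a black dust seal in it, without resistance, hides the core. Fully home, the key's flange rests on the boss (key origin at this point, within 4 mm). More than 30 N between key and lock damages it.
- board: Bystander: green circuit board, 100 x 150 mm with parts up to 16 mm high, lying on the bench; origin at the centre of its underside.
- spool: Bystander: grey solder spool standing on end, 56 mm wide, 46 mm high; origin at the centre of its underside.
- screwdriver: Bystander: screwdriver lying on the bench; origin on its underside.
- lock_foot (a point): Foot of the lock axis, 34 mm below the mouth; axes as the box's. The core's face is hidden 8 to 18 mm below the mouth, different each time; so is its slot (22.5 x 7.5 mm): along the box's x or up to 0.8 rad anticlockwise of it. Within some 0.08 rad of it the blade enters, else it rests on the face, flange 10 to 20 mm above the boss. Over some 20 N of push may drag the core round.
- keeper (a point): Top of the keeper, a small steel bridge on the box, 64 mm from the lock axis towards the box's +y. Once home, the key turns the core and its tongue (69 mm long, first hidden under the hood, in line with the slot) against 0.12 N m friction; both stay where left. Locked: handle along the box's y within 0.2 rad. The blade has 0.08 rad of play either way; no stop before 1.9 rad.
Not all that is in view belongs to the job. Leave any blue or purple look-alike of the key alone.

How it is judged:
On the way:
1. the key is fully home in the lock, not yet turned to locked (z of key in the frame of keyway between -0.003 and 0.004 m and horizontal distance between key and keyway below 0.004 m and angle between the x axis of key and the y axis of keyway, either way round above 0.4 rad), for 0.1 s.
At the end, for the whole second after the job is handed in: The key is turned to locked (handle along the box's y axis, towards the keeper, within 0.2 rad, either way round) and left standing at rest in the lock, fully home (flange within 4 mm of the boss, on the lock axis within 4 mm, tilted less than 0.15 rad) (angle between the x axis of key and the y axis of keyway, either way round below 0.2 rad and z of key in the frame of keyway between -0.003 and 0.004 m and horizontal distance between key and keyway below 0.004 m and angle between key's own z axis and vertical below 0.15 rad and linear speed of key below 0.02 m/s); the robot touches nothing.
It fails at once if the key is forced: more than 30 N between key and lock (contact force between key and enclosure above 30 N).
It fails at once if the circuit board is disturbed (moved over 20 mm) (distance of board from where it was at the start of the episode above 0.02 m).
It fails at once if the solder spool is disturbed (moved over 20 mm) (distance of spool from where it was at the start of the episode above 0.02 m).
It fails at once if the screwdriver is disturbed (moved over 20 mm) (distance of screwdriver from where it was at the start of the episode above 0.02 m).
It also fails if it takes over 58 s, if anything falls off the work surface, if the arm or the gripper's body presses on something with over 40 N, if the wrist force passes 120 N, or if a joint passes its speed limit or range.

## Working session

There is one attempt and no reset: what is moved stays moved. The work goes in short steps, each a Python script; the robot and the scene stay as the last script left them, time stands still between calls to the robot, and variables do not carry over. Pictures are saved under pics/ and viewed, and the job is handed in when it is done.

```bash
mkdir -p pics
python3 - <<'E'
from bench import env, kinematics, monitor, eyes, job
import cv2,numpy as np
for n in("top","side"):
    f=eyes.grab_frame(n); cv2.imwrite(f"pics/{n}0.png",f["frame"][:,:,::-1]); print(n,f["mtx"].tolist(),np.round(f["view"],4).tolist())
s=monitor.sense(); print(s["clock"],s["position"],s["ee_rot"],s["finger_gap"])
E
```

```text
top [[501.17252936497215, 0.0, 318.5701156689902], [0.0, 501.17252936497215, 240.6029802302349], [0.0, 0.0, 1.0]] [[-0.0245, -0.9992, 0.03, 0.0917], [-0.9881, 0.0196, -0.1527, 0.6092], [0.152, -0.0334, -0.9878, 0.8069], [0.0, 0.0, 0.0, 1.0]]
side [[588.8408402119364, 0.0, 314.5412115440203], [0.0, 588.8408402119364, 237.28366285685874], [0.0, 0.0, 1.0]] [[-0.6556, -0.7547, 0.0241, 0.4707], [-0.3877, 0.309, -0.8684, 0.2823], [0.648, -0.5787, -0.4952, 0.8014], [0.0, 0.0, 0.0, 1.0]]
0.1 [ 0.17693622 -0.49404255  0.23078861] [ 0.40740898  0.57843447 -0.40679006  0.57788696] 0.9968603337913956
```

View pics/top0.png

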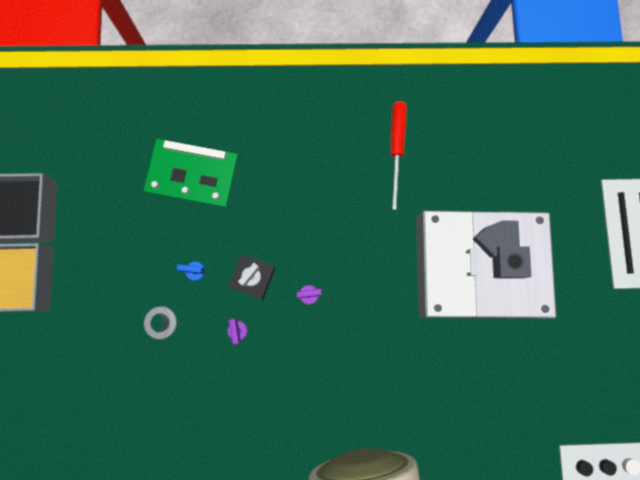

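View pics/side0.png

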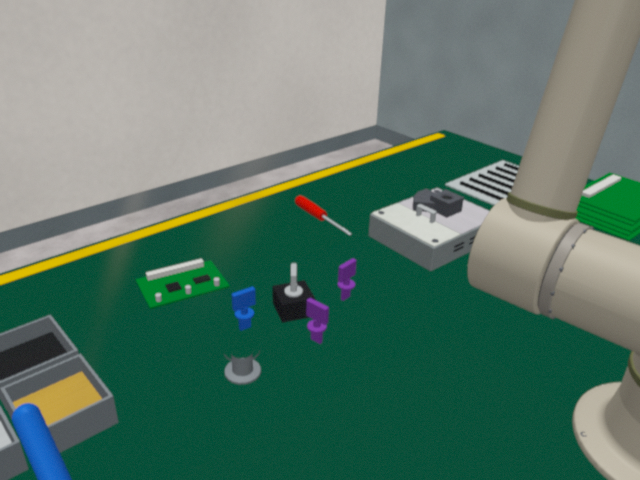

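The key candidates in the top view are steel (250,275) in the black stand, blue (193,270), purple (308,294) and purple (236,330). Only the steel one fits: it is steel-coloured and stands in the black block. I'll confirm it in a crop.

Run:
```python
import cv2,numpy as np
t=cv2.imread("pics/top0.png"); s=cv2.imread("pics/side0.png")
a=cv2.resize(t[245:310,215:295],(400,325),interpolation=cv2.INTER_CUBIC)
b=cv2.resize(s[250:330,250:350],(400,320),interpolation=cv2.INTER_CUBIC)[:]
b=cv2.copyMakeBorder(b,0,5,0,0,cv2.BORDER_CONSTANT)
cv2.imwrite("pics/crop1.png",np.hstack([a,b]))
a=cv2.resize(t[200:330,410:570],(800,600)[:2] if 0 else (800,650),interpolation=cv2.INTER_CUBIC)
cv2.imwrite("pics/crop2.png",a[:600])
```

```text
(no output)
```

View pics/crop1.png

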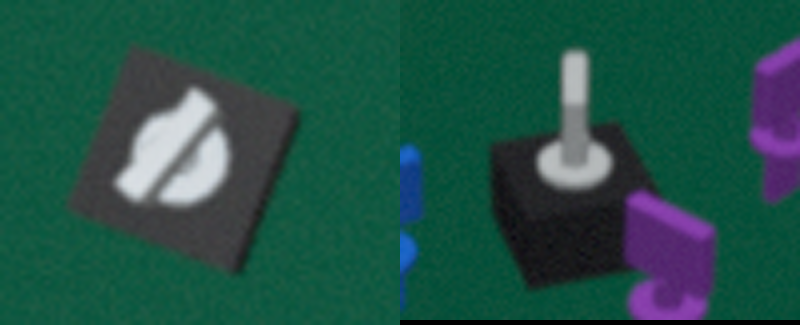

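View pics/crop2.png

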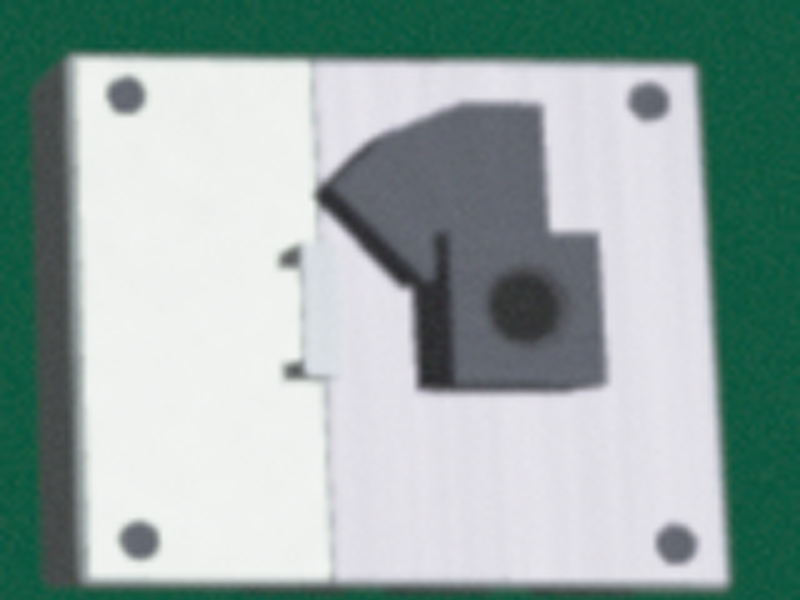

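```bash
cat > h.py <<'E'
import numpy as np,cv2
CAM={"top":(np.array([[501.17252936,0,318.57011567],[0,501.17252936,240.60298],[0,0,1.]]),np.array([[-0.0245,-0.9992,0.03,0.0917],[-0.9881,0.0196,-0.1527,0.6092],[0.152,-0.0334,-0.9878,0.8069],[0,0,0,1]])),
"side":(np.array([[588.84084,0,314.5412],[0,588.84084,237.28366],[0,0,1.]]),np.array([[-0.6556,-0.7547,0.0241,0.4707],[-0.3877,0.309,-0.8684,0.2823],[0.648,-0.5787,-0.4952,0.8014],[0,0,0,1]]))}
def ray(n,p):
    K,V=CAM[n]; U,_,W=np.linalg.svd(V[:3,:3]); R=U@W
    return -R.T@V[:3,3], R.T@np.linalg.inv(K)@np.array([p[0],p[1],1.])
def plane(n,p,z):
    c,d=ray(n,p); return (c+d*(z-c[2])/d[2])
def proj(n,P):
    K,V=CAM[n]; q=K@(V[:3,:3]@np.asarray(P)+V[:3,3]); return q[:2]/q[2]
def tri(pt,ps):
    c1,d1=ray("top",pt);c2,d2=ray("side",ps)
    s=np.linalg.lstsq(np.c_[d1,-d2],c2-c1,rcond=None)[0]
    a=c1+s[0]*d1;b=c2+s[1]*d2; return (a+b)/2,np.linalg.norm(a-b)
E
python3 - <<'E'
from h import *
t=cv2.imread("pics/top0.png").astype(int); s=cv2.imread("pics/side0.png").astype(int)
def blobs(m,off,mn=8):
    n,l,st,ce=cv2.connectedComponentsWithStats(m.astype(np.uint8))
    return [(l==i,st[i,4],ce[i]+off) for i in range(1,n) if st[i,4]>=mn]
# stand: dark gray neutral or white in roi
r=t[245:310,215:295]; sat=r.max(2)-r.min(2)
m=(sat<30); 
m=cv2.morphologyEx(m.astype(np.uint8),cv2.MORPH_OPEN,np.ones((3,3)))
c=max(cv2.findContours(m,0,2)[0],key=cv2.contourArea); rr=cv2.minAreaRect(c); print("stand rect",np.array(rr[0])+[215,245],rr[1:])
w=(sat<40)&(r.mean(2)>150)
for b in blobs(w,[215,245]): print("white",b[1:])
# Flange+handle outline: print gray
r=t[200:330,410:570]; g=r.mean(2)
for th in (45,55,65):
  for b in blobs(g[45:80,75:125]<th,[485,245],20): print("mouth top",th,b[1:],plane("top",b[2],.089))
g=s.mean(2)
r=g[180:220,410:470]; np.set_printoptions(linewidth=250)
print(r[5:32:1,22:58].astype(int))
# box corners: bright top face
m=(t[...].min(2)>150).astype(np.uint8); m[:,:400]=0;m[:,575:]=0;m[:200]=0;m[340:]=0
c=max(cv2.findContours(m,0,1)[0],key=cv2.contourArea); P=np.array([plane("top",p+.0,.057)[:2] for p in c[:,0]],np.float32)
rr=cv2.minAreaRect(P); print("box",rr, np.round(cv2.boxPoints(rr),4).tolist())
E
```

```text
stand rect [251.54109573 276.39041138] ((37.57020568847656, 35.69755172729492), 20.556045532226562)
white (np.int32(174), array([247.2816092 , 273.31034483]))
white (np.int32(106), array([254.33018868, 278.99056604]))
mouth top 55 (np.int32(125), array([495.304, 263.688])) [ 0.56090284 -0.20554308  0.089     ]
mouth top 55 (np.int32(70), array([514.7       , 260.81428571])) [ 0.56490231 -0.23771418  0.089     ]
mouth top 65 (np.int32(166), array([495.21686747, 262.56024096])) [ 0.56273763 -0.2055453   0.089     ]
mouth top 65 (np.int32(131), array([514.34351145, 261.02290076])) [ 0.56457499 -0.23710012  0.089     ]
[[ 46  46  50  50  46  52  47  49  49  47  49  52  61  94 121 136 148 164 176 184 187 188 190 190 191 190 190 181 166 146 128 109  80  53  37  31]
 [ 48  45  46  52  62  60  54  52  44  51  45  53  51  64  80  92 109 130 146 164 174 178 183 187 190 190 190 190 186 183 175 164 142 111  83  63]
 [ 50  58  67  81  96  99  86  72  57  50  53  48  46  53  61  66  67  85 105 126 138 152 166 175 185 188 190 191 190 191 189 186 179 163 144 130]
 [ 80  96 104 126 143 146 136 116  9
[... 3079 characters left out ...]
4  57  56  53  52  59  58  55  56  57  55  58  58  58  55  60  56  56  59  58  55  57  60 106 165 190 192 193 193 191]
 [179 165 142 116  84  60  59  54  58  56  54  54  55  57  55  57  56  57  60  58  57  57  58  58  58  58  57  62  75 124 176 191 191 192 193 192]
 [186 183 175 149 110  72  59  54  54  51  57  55  56  56  55  57  58  58  58  59  58  55  59  59  61  64  75  90 113 153 184 192 192 192 193 193]]
box ((0.5652400851249695, -0.2066645622253418), (0.21567398309707642, 0.17707912623882294), 88.20311737060547) [[0.4733999967575073, -0.3116999864578247], [0.6503999829292297, -0.3172000050544739], [0.6571000218391418, -0.10170000046491623], [0.48010000586509705, -0.09610000252723694]]
```

```bash
cat >> h.py <<'E'
from scipy.spatial.transform import Rotation as Ro
def quat(th):
    "tool down, handle (pad plane) along yaw th"
    z=np.array([-np.sin(th),np.cos(th),0]);x=np.array([0,0,-1.]);y=np.cross(z,x)
    return Ro.from_matrix(np.c_[x,y,z]).as_quat()
E
python3 - <<'E'
from h import *
from bench import kinematics,monitor
s=cv2.imread("pics/side0.png").astype(int); t=cv2.imread("pics/top0.png").astype(int)
g=s.mean(2)
w=np.clip(80-g[193:200,438:454],0,None); yy,xx=np.mgrid[193:200,438:454]; ms=np.array([(w*xx).sum(),(w*yy).sum()])/w.sum()
g=t.mean(2)[252:270,506:523]; w=np.clip(75-g,0,None); yy,xx=np.mgrid[252:270,506:523]; mt=np.array([(w*xx).sum(),(w*yy).sum()])/w.sum()
print("mouth px",mt,ms,plane("top",mt,.089),plane("side",ms,.089),tri(mt,ms))
a=plane("side",(293.7,263.5),.086);b=plane("side",(293.5,275.5),.086); print("handle side",a,b,np.arctan2(*(a-b)[[1,0]]))
print(tri((248.4,274),(293.6,269.5)))
bp=[plane("top",p,.086) for p in((255.3,264),(241,282.5))]; print("top",bp,np.arctan2(*(bp[0]-bp[1])[[1,0]]))
print("stand",plane("top",(251.5,276.4),.03))
np.set_printoptions(linewidth=220)
print(t.mean(2)[260:290,236:264].astype(int))
print(s.mean(2)[258:300,284:308].astype(int))
for th in(-.7,-.7+np.pi): 
  print(th,np.round(kinematics.ik([.42,.13,.15],quat(th)),2))
for th in np.array([-.2,1.65,-.2+np.pi,1.65+np.pi,-.2-np.pi,1.65-np.pi]): print(th,np.round(kinematics.ik([.564,-.237,.12],quat(th)),2))
E
```

```text
mouth px [514.4601227  261.00932515] [446.36632653 196.86581633] [ 0.56459306 -0.23729341  0.089     ] [ 0.56333776 -0.23632204  0.089     ] (array([ 0.56456389, -0.23781346,  0.08807322]), np.float64(0.00034115869069321816))
handle side [0.56483098 0.18354257 0.086     ] [0.53591133 0.20757645 0.086     ] -0.6933934409115659
(array([0.55338825, 0.19310917, 0.0832975 ]), np.float64(4.7705321595581455e-05))
top [array([0.56896004, 0.1817818 , 0.086     ]), array([0.53987651, 0.20460252, 0.086     ])] -0.6653178839975465
stand [0.55395246 0.1936059  0.03      ]
[[ 55  58  63  65  67  64  64  64  66  65  68  63  66  65  65  67  67  67  67  66  63  67  66  64  62  60  62  60]
 [ 55  61  62  65  67  63  66  65  69  62  69  65  64  63  65  65  68  68  67  66  65  66  67  62  67  66  63  63]
 [ 56  61  63  66  63  64  62  65  67  63  68  68  64  63  66  69  85 110 102  79  64  64  62  68  65  65  67  66]
 [ 58  63  64  67  68  64  62  62  65  64  65  64  67  65  65  74 122 174 166 128  91  72  66  67  68  66  65  66]
 [ 60  66  63  65  66  64  65  66  65  66  65  65  63  65  71 101 161 202 
[... 2786 characters left out ...]
4  64  65  65]
 [ 62  63  63  62  64  66  59  61  65  65  66  62  63  63  64  66  66  63  67  67  66  67  64  62  65  62  64  65]]
[[52 50 43 ... 44 48 44]
 [52 51 49 ... 45 44 53]
 [47 52 49 ... 45 49 48]
 ...
 [36 39 38 ... 36 37 42]
 [36 40 35 ... 36 43 64]
 [38 35 34 ... 39 60 90]]
-0.7 [ 0.03  0.22  1.86 -0.    1.07 -0.84]
2.441592653589793 [ 0.03  0.22  1.86 -0.    1.07  2.3 ]
-0.2 [-0.59  0.6   1.36 -0.    1.18 -1.96]
1.65 [-0.59  0.6   1.36 -0.    1.18  2.47]
2.941592653589793 [-0.59  0.6   1.36 -0.    1.18  1.18]
4.7915926535897935 [-0.59  0.6   1.36 -0.    1.18 -0.67]
-3.3415926535897933 [-0.59  0.6   1.36 -0.    1.18  1.18]
-1.4915926535897932 [-0.59  0.6   1.36 -0.    1.18 -0.67]
```

Run:
```python
from h import *
from bench import env,kinematics,monitor,eyes
q=quat(-.68); x,y=.5540,.1932
env.reach([x,y,.15],q); print(monitor.sense()["clock"])
env.movel([x,y,.053],velocity=.12,guard=15)
env.close_gripper(60)
s=monitor.sense(); print(s["clock"],s["position"],s["finger_gap"],s["contact_force"])
env.movel([x,y,.15],velocity=.12)
s=monitor.sense(); print(s["clock"],s["position"],s["finger_gap"],s["contact_force"])
for n in("top","side"):
    cv2.imwrite(f"pics/{n}1.png",eyes.grab_frame(n)["frame"][:,:,::-1])
```

```text
2.875
4.5083 [0.55408535 0.19320652 0.0531473 ] 0.10827711753723004 [-1.23548848 -0.40779889  2.79215695]
5.4667 [0.55358977 0.19312605 0.14909608] 0.10294474963681594 [-1.01577951 -0.32862101 -1.55897209]
```

Run:
```python
import cv2,numpy as np
t=cv2.imread("pics/top1.png"); s=cv2.imread("pics/side1.png")
a=cv2.resize(t[200:320,180:300],(400,400)); b=cv2.resize(s[180:300,230:350],(400,400))
cv2.imwrite("pics/crop3.png",np.hstack([a,b]))
```

```text
(no output)
```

View pics/crop3.png

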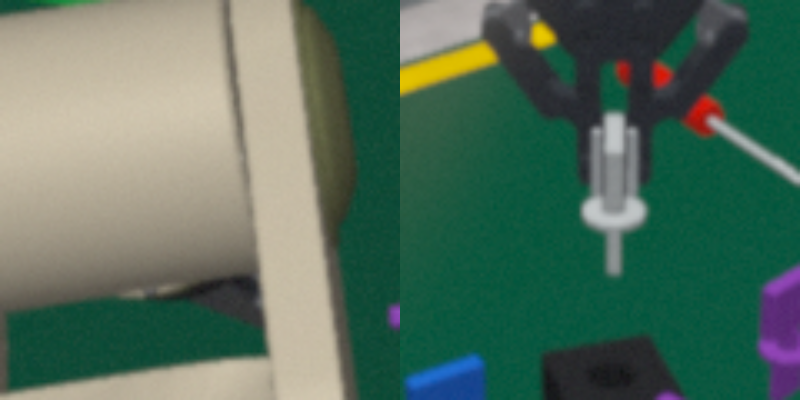

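Run:
```python
from h import *
from bench import env,kinematics,monitor,eyes
np.set_printoptions(precision=4,suppress=True)
k=np.array([.5643,-.2371])
B=-.031+np.pi
env.reach([*k,.165],quat(B+.85)); 
for i,ph in enumerate((.85,0.)):
    if i: env.movel([*k,.165],frame=quat(B+ph))
    env.hold(.1)
    s=monitor.sense(); print(s["clock"],s["position"],s["joints"],s["contact_force"],s["ft_torque"])
    for n in("top","side"):
        cv2.imwrite(f"pics/{n}2_{i}.png",eyes.grab_frame(n)["frame"][:,:,::-1])
    o=s["position"]; print([proj("side",o+[0,0,dz]) for dz in(-.0151,-.0431)],[proj("top",o+[0,0,dz]) for dz in(-.0151,-.0431)])
A=[cv2.resize(cv2.imread(f"pics/side2_{i}.png")[120:220,395:495],(400,400),interpolation=cv2.INTER_CUBIC) for i in(0,1)]
cv2.imwrite("pics/c4.png",np.hstack(A))
A=[cv2.resize(cv2.imread(f"pics/top2_{i}.png")[200:320,450:570],(400,400),interpolation=cv2.INTER_CUBIC) for i in(0,1)]
cv2.imwrite("pics/c5.png",np.hstack(A))
```

```text
7.25 [ 0.5646 -0.2361  0.165 ] [-0.5873  0.5573  1.3102  0.0001  1.2742  0.1625] [-0.3322  1.0129 -1.9381] [ 0.0243 -0.0156  0.0481]
[array([449.7241, 170.3757]), array([447.8973, 182.6355])] [array([530.5143, 256.4308]), array([522.4613, 258.6161])]
8.45 [ 0.5643 -0.237   0.165 ] [-0.5888  0.5574  1.3099  0.      1.2742  1.012 ] [ 0.2522  0.2679 -1.5813] [-0.0165 -0.0004 -0.0433]
[array([450.1344, 170.3096]), array([448.3035, 182.5667])] [array([531.1681, 256.6274]), array([523.0917, 258.8058])]
```

View pics/c4.png

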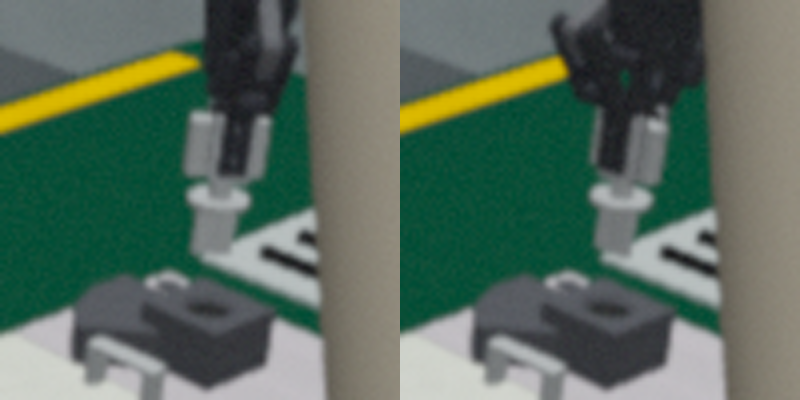

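View pics/c5.png

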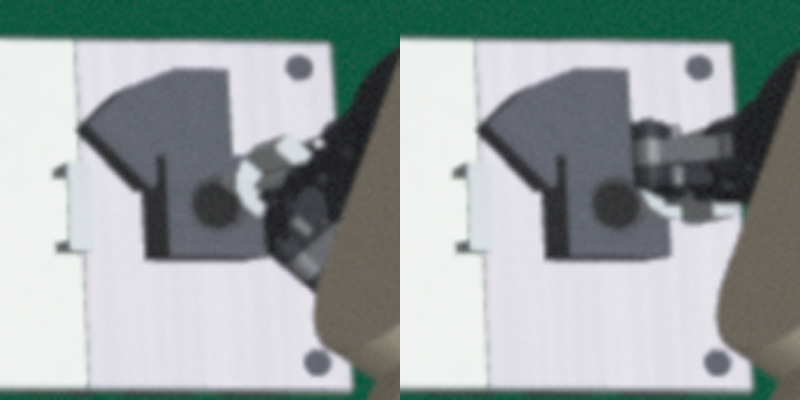

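Run:
```python
from h import *
A=[cv2.resize(cv2.imread(f"pics/top2_{i}.png")[235:280,505:560],(550,450),interpolation=cv2.INTER_CUBIC) for i in(0,1)]
cv2.imwrite("pics/c6.png",np.hstack([a[:,:400] for a in A]))
K,V=CAM["top"]
# predicted flange-top outlines
for i,p in enumerate(([.5646,-.2361,.165],[.5643,-.237,.165])):
    c=np.array(p)+[0,0,-.0151+.004]; a=np.linspace(0,2*np.pi,13)
    o=np.array([proj("top",c+[.016*np.cos(t),.016*np.sin(t),0]) for t in a]); print(proj("top",c),o.min(0),o.max(0))
```

```text
[531.73437441 256.12901275] [521.17565462 245.52855654] [542.27802957 266.79857112]
[532.34579681 256.31598755] [521.78729448 245.7147065 ] [542.88923452 266.98637758]
```

View pics/c6.png

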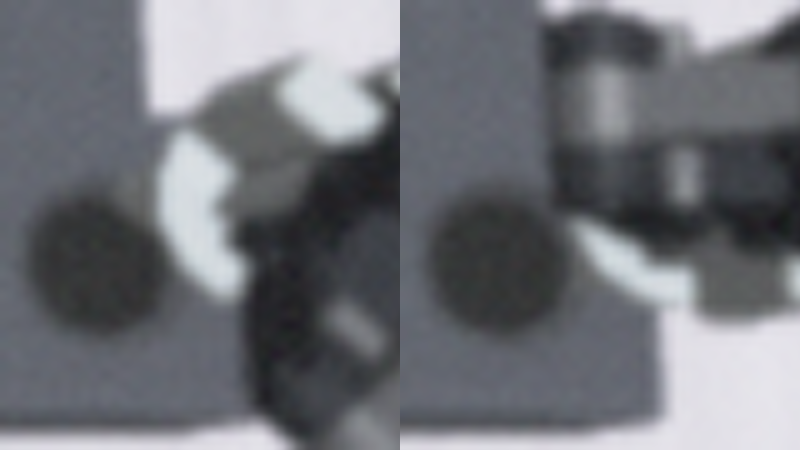

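```bash
cat >> h.py <<'E'
B=-.031+np.pi
E
python3 - <<'E'
from h import *
from bench import env,kinematics,monitor,eyes
np.set_printoptions(precision=4,suppress=True)
k=np.array([.5637,-.2373])
def st(l):
    s=monitor.sense(); print(l,round(s["clock"],2),s["position"],s["contact_force"],s["ft_torque"])
env.movel([*k,.140],velocity=.06,frame=quat(B+.04),guard=8); st("pre")
print(env.movel([*k,.1066],velocity=.02,guard=5)); st("down")
env.hold(.2); st("settle")
E
```

```text
pre 9.12 [ 0.5637 -0.2373  0.1399] [ 0.272   0.7645 -0.6564] [-0.0072  0.0096 -0.0248]
True
down 9.77 [ 0.5633 -0.2372  0.1324] [-1.243  -0.5787 -1.2029] [-0.0662  0.0489 -0.0081]
settle 9.97 [ 0.5633 -0.2371  0.1324] [-1.5001 -0.4347 -1.6959] [-0.069   0.2093 -0.0316]
```

Run:
```python
from h import *
from bench import env,kinematics,monitor,eyes
np.set_printoptions(precision=4,suppress=True)
k=np.array([.5629,-.2377])
def st(l):
    s=monitor.sense(); print(l,round(s["clock"],2),s["position"],s["contact_force"],s["ft_torque"])
env.movel([*k,.1345],velocity=.02); st("pre")
for i in range(2):
    print(env.movel([*k,.1066],velocity=.02,guard=6)); st("down")
    env.hold(.2); st("settle")
cv2.imwrite("pics/side3.png",cv2.resize(eyes.grab_frame("side")["frame"][120:220,395:495,::-1],(600,600),interpolation=cv2.INTER_CUBIC))
```

```text
pre 10.22 [ 0.563  -0.2378  0.1347] [ 0.0568  0.2843 -1.7996] [0.0038 0.0351 0.0282]
False
down 11.76 [ 0.5629 -0.2377  0.1067] [ 0.6863 -0.4614 -1.2138] [-0.0251  0.0158  0.0156]
settle 11.96 [ 0.5629 -0.2377  0.1066] [-0.1219 -0.1138 -1.9126] [ 0.0476 -0.0026  0.0265]
False
down 12.21 [ 0.5629 -0.2377  0.1066] [-0.3236 -0.8035 -0.2262] [0.0533 0.012  0.0305]
settle 12.41 [ 0.5629 -0.2377  0.1066] [ 0.211   0.6278 -0.9987] [-0.0074 -0.0191 -0.0757]
```

View pics/side3.png

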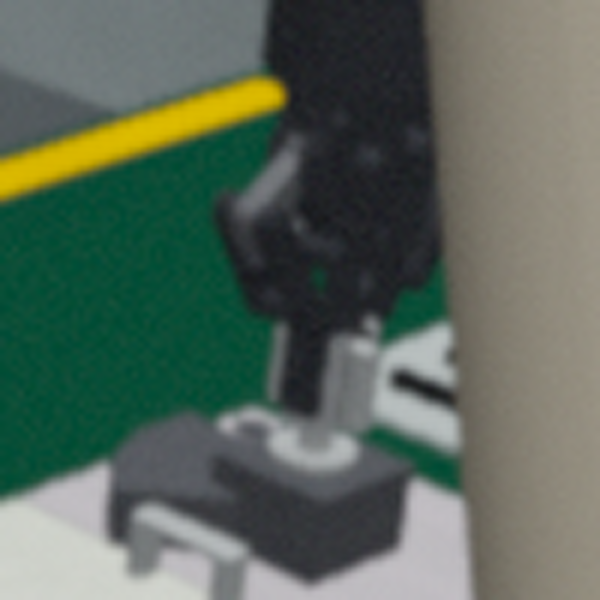

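Run:
```python
from h import *
from bench import env,kinematics,monitor,eyes
np.set_printoptions(precision=4,suppress=True)
k=np.array([.5629,-.2377])
print(proj("side",[*k,.095]),"seen flange top ~(446.8,194)")
def st(l):
    s=monitor.sense(); print(l,round(s["clock"],2),s["position"],s["contact_force"],s["ft_torque"])
print(env.movel([*k,.1045],velocity=.01,guard=4)); env.hold(.1); st("touch")
z=max(monitor.sense()["position"][2],.1055)
for ph in np.r_[.04:np.pi/2+.05:8j][1:]:
    g=env.movel([*k,z],frame=quat(B+ph),velocity=.1,guard=10); st(f"{ph:.2f} {g}")
    if g: break
```

```text
[447.3083 194.2296] seen flange top ~(446.8,194)
True
touch 12.77 [ 0.563  -0.2378  0.1062] [-0.806  -0.0428  5.3825] [0.0861 0.1537 0.0491]
0.27 False 13.14 [ 0.5629 -0.2377  0.1061] [-0.6144  1.0543  1.3857] [0.027  0.0902 0.0151]
0.49 False 13.52 [ 0.5629 -0.2377  0.1062] [-0.2532 -0.2628  1.2717] [ 0.0518  0.0782 -0.0415]
0.72 False 13.89 [ 0.563  -0.2377  0.1062] [-0.7328  0.0325 -0.1688] [-0.0334 -0.0125  0.0026]
0.94 False 14.27 [ 0.563  -0.2378  0.1062] [ 1.0809 -0.0228  0.2111] [-0.1354 -0.0656 -0.0111]
1.17 False 14.64 [ 0.563  -0.2378  0.1062] [ 1.3484 -1.2088 -0.918 ] [-0.1618 -0.2476  0.0191]
1.39 False 15.02 [ 0.563  -0.2377  0.1062] [ 2.044  -1.2667 -0.2976] [-0.1672 -0.3191 -0.0204]
1.62 False 15.39 [ 0.563  -0.2377  0.1062] [ 2.966  -0.8399 -0.9231] [-0.1526 -0.492  -0.0184]
```

Run:
```python
from h import *
from bench import env,monitor,eyes
A=[cv2.resize(eyes.grab_frame("side")["frame"][150:230,395:475,::-1],(400,400),interpolation=cv2.INTER_CUBIC),cv2.resize(eyes.grab_frame("top")["frame"][200:300,450:550,::-1],(400,400),interpolation=cv2.INTER_CUBIC)]
cv2.imwrite("pics/c7.png",np.hstack(A))
```

```text
(no output)
```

View pics/c7.png

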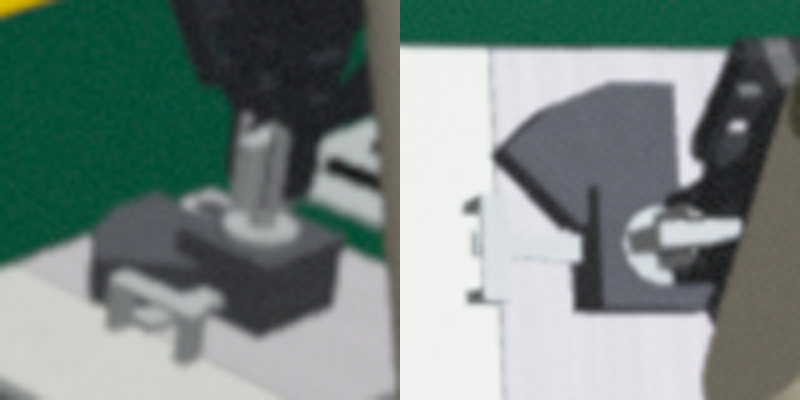

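The tongue shows under the keeper: side crop around (155,315), top crop from (505,245) to (580,250). The flange is seated on the boss, so I'll release and retreat.

Run:
```python
from h import *
from bench import env,monitor,eyes
env.release(); env.hold(.2)
p=monitor.sense()["position"]
env.movel([p[0],p[1],.20],velocity=.12,guard=10)
s=monitor.sense(); q=s["joints"].copy(); q[0]-=.6; env.set_joints(q); env.hold(.2)
print(monitor.sense()["clock"],monitor.sense()["position"],s["contact_force"])
T=eyes.grab_frame("top")["frame"][:,:,::-1];S=eyes.grab_frame("side")["frame"][:,:,::-1]
cv2.imwrite("pics/top8.png",T);cv2.imwrite("pics/side8.png",S)
A=[cv2.resize(S[150:230,395:475],(400,400),interpolation=cv2.INTER_CUBIC),cv2.resize(T[220:300,460:540],(400,400),interpolation=cv2.INTER_CUBIC)]
cv2.imwrite("pics/c8.png",np.hstack(A))
```

```text
18.9 [ 0.33103834 -0.5131543   0.19913235] [-0.38627006 -0.16138643 -0.11985524]
```

View pics/c8.png

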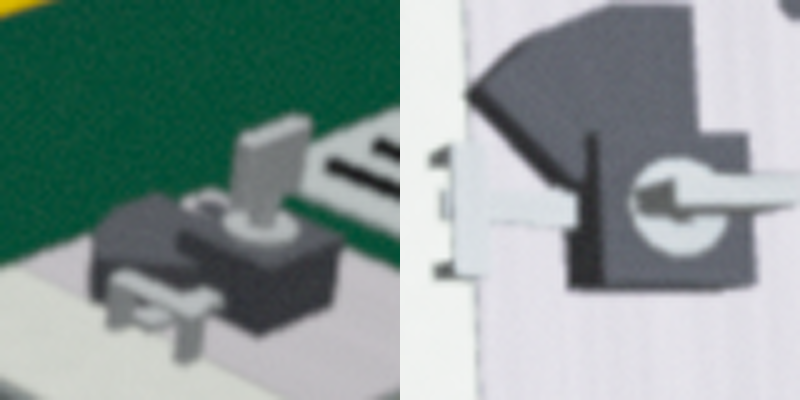

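View pics/top8.png

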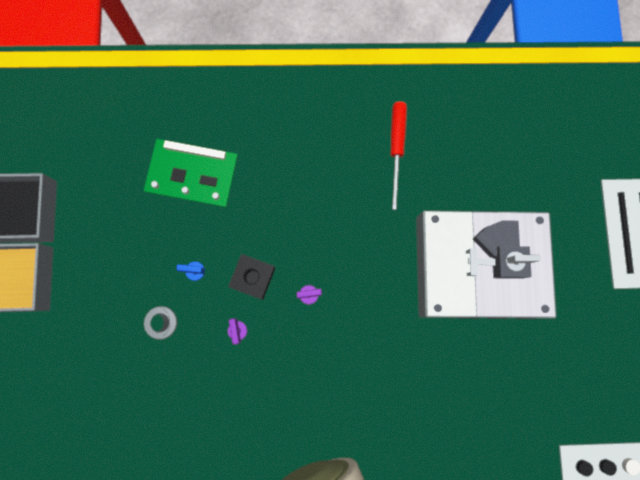

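```bash
python3 -c "
from bench import job
job.hand_in()"
```

```text
the job is handed in; nothing more can be done
```

The key is fully home in the lock, turned anticlockwise to the keeper and released. I handed the job in with the clock at about 19 s.

- **Insertion:** The first try stopped on the chamfer at about 5 N. I shifted the target about 1 mm, and the blade then went straight into the slot with the key about 0.04 rad from the box's x. No back-and-forth search was needed.
- **Seating:** A light touch met the boss with the gripper at 0.1062 m, where 0.1061 m was expected for fully home.
- **Turning:** I turned the gripper to about 1.62 rad from the box's x, just past straight at the keeper. The tool force stayed below about 6 N, but the 0.12 N m core friction never showed in the wrist torque readings between turning steps.
- **Last pictures:** The tongue lies under the keeper. The handle points along the box's y by eye (I did not measure its angle). The flange is flat on the boss and the key is upright. The board, spool, screwdriver and look-alikes have not visibly moved, and the arm is clear of everything.
- **Disagreement:** The two camera estimates of the mouth differed by about 1.5 mm, and the key went in near the top camera's bias-corrected figure.

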